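# Close up the sample transport case

### The job

The sample transport case stands open. With the fingertips, push the upright yellow retaining flap down until it lies flat over the vials, then push the blue lid over and fully shut on top of it. Do not lift, shift or knock over the vials or anything else on the bench, and finish clear of the case.

Things in the scene. Friction and masses are not known exactly. Their poses are not given: they have to be found in the camera images.
- case: grey open box fixed to the bench, outer size 220 (its x) x 160 (its y) x 84 mm tall, walls 4 mm; origin at the centre of its underside, z up. Blue lid hinged along its whole +y rim, yellow flap hinged inside its -y wall; both hinge axes run along its x. Foam with six pockets inside holds four vials, whose tops are below the lowered flap. Nothing else is inside.
- case_lid (a joint): lid angle in rad: 0 = fully shut (lying level on the box rim, a hard stop), grows as it opens; starts at about 1.55 to 1.8 (upright or leaning back to +y). Lid: blue shallow cover 220 x 160 x 20 mm, 0.2 kg. Stiff friction hinge (0.32 N m): it stays wherever it is left and must be pushed all the way. An upright flap blocks it before it is shut.
- lid_axis (a point): middle of the lid's hinge line, at y = +80 mm and z = 86 mm in the case's frame
- lid_edge (a point): point on the lid's outer face (its top when shut) at the middle of its free edge; 160 mm from the hinge line along the lid and 20 mm out from the plane through the hinge line. Shut, it is at y = -80 mm, z = 106 mm in the case's frame. To shut the lid, push on the outer face near this edge, from the +y side over towards -y and down
- case_flap (a joint): flap angle in rad: 0 = folded down level (a hard stop), grows as it rises; starts at about 1.35 to 1.58 (upright). Flap: yellow plate 196 x 125 x 5 mm, 0.06 kg, friction hinge (0.08 N m): stays wherever it is left. Lying down it closes the box mouth, its upper face 83.5 mm above the bench, just under the rim.
- flap_axis (a point): middle of the flap's hinge line, at y = -71 mm and z = 79 mm in the case's frame
- flap_edge (a point): middle of the flap's free edge, 128 mm from the hinge line. To fold the flap, push on its outer face (the one towards -y when upright, the upper one when down; 4.5 mm out from the plane through the hinge line) towards +y and down. Two flat ribs and a black strip near the edge stand 2 to 3 mm proud of this face to the eye only.
- vial_1: small capped plastic bottle standing loose in a square pocket of the case's foam, about 30 mm across and 60 mm tall, origin at the centre of its underside; stays where it is
- vial_2: small capped plastic bottle standing loose in a square pocket of the case's foam, about 30 mm across and 65 mm tall, origin at the centre of its underside; stays where it is
- vial_3: small capped plastic bottle standing loose in a square pocket of the case's foam, about 30 mm across and 62 mm tall, origin at the centre of its underside; stays where it is
- vial_5: small capped plastic bottle standing loose in a square pocket of the case's foam, about 30 mm across and 70 mm tall, origin at the centre of its underside; stays where it is
- marker: capped marker pen, 13 x 124 x 14 mm, lying on the bench to the right of the case, origin at the centre of its underside; a bystander
- dropper: dropper bottle with black cap, 29 mm across, 100 mm tall, standing on the bench behind the case, origin at the centre of its underside; a bystander
- timer: white bench timer, 26 x 68 x 62 mm, standing on the bench to the right, origin at the centre of its underside; a bystander
- tape: roll of tape lying flat, 104 mm across, 25 mm high, on the bench to the right, origin at the centre of its underside; a bystander

How it is judged (in metres and radians):
On the way, in this order (a step that is already met when the one before it is completed fails the run):
1. the flap is folded down flat (below 0.08 rad) while the lid is still open (above 1.0 rad) (value of joint case_flap below 0.08 rad and value of joint case_lid above 1 rad), for 0.2 s.
2. the lid is shut (below 0.04 rad) over the flap (value of joint case_lid below 0.04 rad and value of joint case_flap below 0.08 rad), for 0.2 s.
At the end, for the whole second after the job is handed in: Lid within 0.04 rad of shut, flap within 0.08 rad of flat beneath it; the four vials, marker, dropper bottle, timer and tape at rest within 30 mm of where they stood (all of step 2 and linear speed of each of vial_1, vial_2, vial_3, vial_5, marker, dropper, timer, tape below 0.02 m/s and distance of each of vial_1, vial_2, vial_3, vial_5, marker, dropper, timer, tape from where it was at the start of the episode below 0.03 m); the robot touches nothing.
It fails at once if a vial is lifted or taken from its pocket (moved more than 30 mm) (distance of any of vial_1, vial_2, vial_3, vial_5 from where it was at the start of the episode above 0.03 m).
It fails at once if the marker, dropper bottle, timer or tape is lifted or shifted more than 30 mm (distance of any of marker, dropper, timer, tape from where it was at the start of the episode above 0.03 m).
It fails at once if the dropper bottle or timer is knocked over (tilted more than 0.5 rad) (angle between any of dropper, timer's own z axis and vertical above 0.5 rad).
It also fails if it takes over 54 s, if anything falls off the work surface, if the arm or the gripper's body presses on something with over 40 N, if the wrist force passes 120 N, or if a joint passes its speed limit or range.

### The arm

A 6-joint arm with a two-finger parallel gripper is mounted at the origin on a cart in front of the work surface, level with it; the furniture and walls round the work are solid. World frame = base frame: x ahead of the robot, y to its left, z up, the work surface at z = 0. Lengths are in m, angles in degrees, forces in N, time in s.
With the tool pointing down it reaches from about 0.4 to 0.825 m from the base axis. Payload 7 kg.
Tool frame: the origin (TCP) lies midway between the tips of the shut fingers; the grasp point (between the pads) lies 19 mm behind it (ctrl.grasp_offset is the distance from the TCP to the grasp point, in m); z points along the fingers, x is the direction in which the jaws open and shut, and the axes are right-handed (so a half turn about z gives the same grasp; the last joint's range is limited). The gripper opens to 88 mm and grips with 3 to 60 N. Pads are 19 mm wide; open, the fingers measure 130 mm over their backs; the gripper's body (78 mm by 193 mm) begins 47 mm behind the grasp point.
Start: joints at [-58.493, 20.546, 0.682, 0, -70.136, -16.507], TCP at [0.175, -0.652, 0.187] pointing down, gripper open.
Joint ranges: [-176.03, 176.03], [-82.01, 121.73], [-58.28, 71.71], [-173.87, 95.51], [-174.79, -0.11], [-173.66, 173.66]. Speed limits (degrees/s): [136.94, 136.94, 172.46, 180, 180, 180].

### API

Orientations are given as [roll, pitch, yaw] about the fixed x, y, z axes, in that order (R = Rz(yaw) Ry(pitch) Rx(roll)).
In Python, from plant import sensors, snapshot, order, ctrl gives the robot as it stands.
- The arm moves only by the tool send_rows, never from a script. Its argument "commands" is a list of rows, each a list of 3 entries, a list of its own where there are three numbers: the closure, from 0 (fully open) to 1 (shut), then the shift along the world's x, y, z in units of 0.25 m (1.0 is 0.25 m), then the turn, a rotation vector about the world's x, y, z in units of 360 degrees (1.0 is 360 degrees). In form: [[hand, [x, y, z], [ax, ay, az]], ...]. A call has 1 to 12 rows; each row shifts and turns the pose as measured when the row begins; what a row does not reach is not made up. A row lasts 1/10 s, in which the tool goes at most 50 mm and 8.59 degrees, less where a joint would pass 70% of its speed; a pose out of reach is approached as far as the arm can. A call with a number of a shift or a turn outside -1 to 1 is refused whole. A call with a gripper value outside its range is refused whole. The fingers move at their own pace and stop on an object; the grip force is fixed at half the most. Time passes only in rows, so rows that do not move let the fingers close. It gives the time, the measured TCP pose, the force and the opening at its end, in the units of the state.
- sensors.get_obs(): the state, without advancing time (a new reading comes with each control period).
- snapshot(name): name is "scene" or "top"; returns a dict with "color" (480x640x3 uint8, blue, green, red), "z_map" (480x640 float32, m along the optical axis (not along the pixel's ray), 0 where there is no reading), "mtx" (3x3 intrinsics, pixels), "xyz" and "attitude" of the camera in the world. Camera axes: x right, y down, z forward; pixel columns grow to the right and rows downward; lengths in m; the calibration is good to about 2 mm. A picture is of the moment at which its call begins.
- order.close_job(): hands the job in, once; it reports no verdict.
The state is a dict: "clock": time; "joint_pos": joint angles; "qvel": joint speeds; "tau": joint torques, N m; "tool_pos": TCP position; "orientation": TCP orientation; "force": force on the tool from outside, world axes, zero at the start; "moment": the same for the moment, N m; "opening": finger opening in m.
Only numpy, scipy, OpenCV 4.12 (cv2) and the standard library are available. Lean on these libraries where they do the work, as an engineer would, in place of code of your own. Each camera call takes 0.05 s, during which the arm holds its last target.

## Working session

There is one attempt and no reset: what is moved stays moved. The work goes in short steps, Python scripts to look and compute and a tool call to move; the robot and the scene stay as the last step left them, time stands still between calls to the robot, and variables do not carry over. Pictures are saved under pics/ and viewed, and the job is handed in when it is done.

Besides the shell and the picture viewer there is one more tool, called after ">>>" as name([rows], argument=value, ...), one row to a line, values as JSON. send_rows: Moves the arm, as the interface text tells. Its arguments: {"type":"object","properties":{"commands":{"type":"array","items":{"type":"array"}}},"required":["commands"]}

```bash
mkdir -p pics; ls; python3 - <<'E'
from plant import sensors, snapshot, order, ctrl
import cv2,numpy as np
print(sensors.get_obs())
for n in("scene","top"):
    s=snapshot(n); cv2.imwrite(f"pics/{n}0.png",s["color"]); np.savez(f"{n}0.npz",**s)
    print(n,s["mtx"],s["xyz"],s["attitude"])
E
```

```text
pics
{'clock': 0.0, 'joint_pos': array([-5.84921243e+01,  2.05932934e+01,  6.35797182e-01, -1.96537832e-02,
       -7.01354556e+01, -1.65091368e+01]), 'qvel': array([ 0.00325849, -0.03510307, -0.11334972, -0.05930343, -0.00090748,
        0.07560056]), 'tau': array([ 1.08209399e-03, -5.82713950e+01,  2.93052542e+01,  6.99670315e+00,
        6.77254808e-03, -2.28512208e-04]), 'tool_pos': array([ 0.17454764, -0.65149031,  0.1862186 ]), 'orientation': array([-1.79991298e+02, -9.43704859e-02,  1.04992038e+02]), 'force': array([-0.28974548, -0.17540356, -0.19822319]), 'moment': array([ 0.01212626, -0.01261644, -0.00531047]), 'opening': 0.08754509377905476}
scene [[501.89371008   0.         317.74039915]
 [  0.         501.89371008 246.25910777]
 [  0.           0.           1.        ]] [ 1.1874136  -0.43913132  1.15805693] [-147.96385425   -0.60266427   64.63983226]
top [[586.58693287   0.         327.01511327]
 [  0.         586.58693287 242.05576304]
 [  0.           0.           1.        ]] [ 0.39545291 -0.12407605  1.26428563] [-1.71523689e+02 -9.91153628e-02 -8.89523525e+01]
```

View pics/scene0.png

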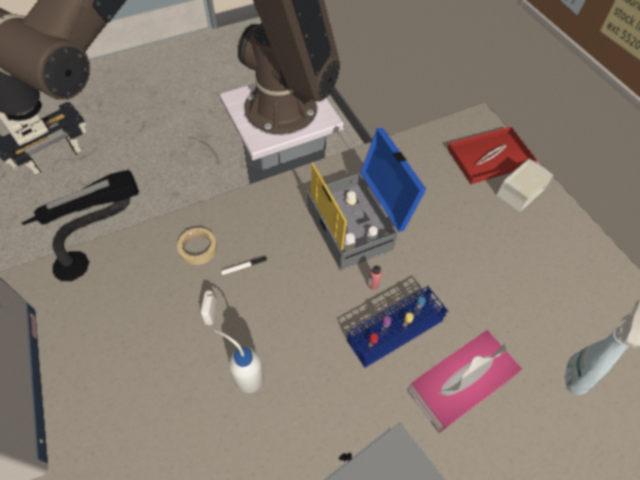

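View pics/top0.png

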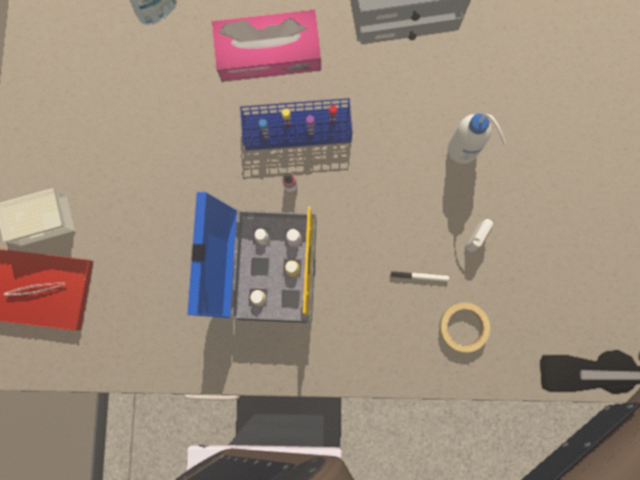

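The scene view shows the yellow flap at about (328,207) and the blue lid at (393,180). The top view shows the case at (275,265), with the lid on its left (world +y) and the flap on its right. The dropper is at (290,183), beyond the case. Next I'll measure with the depth data.

```bash
cat > h.py <<'E'
import numpy as np,cv2
from scipy.spatial.transform import Rotation as R
def cloud(s):
    z=s["z_map"].astype(float); K=s["mtx"]; v,u=np.mgrid[0:480,0:640]
    p=np.stack([(u-K[0,2])/K[0,0]*z,(v-K[1,2])/K[1,1]*z,z],-1)
    return p@R.from_euler('xyz',s["attitude"],degrees=True).as_matrix().T+s["xyz"]
def mask(s,lo,hi):
    return cv2.inRange(cv2.cvtColor(s["color"],cv2.COLOR_BGR2HSV),lo,hi)>0
E
python3 - <<'E'
from h import *
C={}
for n in("scene","top"):
    s=dict(np.load(n+"0.npz")); P=cloud(s); C[n]=P
    ok=s["z_map"]>0
    near=(P[...,0]>.2)&(P[...,0]<.62)&(P[...,1]>-.2)&(P[...,1]<.3)&ok
    print(n,"table z",np.median(P[...,2][(P[...,2]<.03)&ok&(P[...,0]>.3)]))
    for nm,lo,hi in(("yellow",(18,120,100),(34,255,255)),("blue",(105,130,60),(120,255,255))):
        m=mask(s,lo,hi)&near&(P[...,2]>.06)
        q=P[m]; print(nm,len(q),q.min(0).round(3),q.max(0).round(3),np.percentile(q,[2,50,98],axis=0).round(3).tolist())
        c=np.median(q,0); d=q[np.linalg.norm(q-c,axis=1)<.2]; 
        for _ in range(5):
            c=d.mean(0); U,S,V=np.linalg.svd(d-c,full_matrices=False); r=np.abs((d-c)@V[2]); d=d[r<max(.004,2*r.std())]
        print(" c",c.round(4),"long",V[0].round(3),"n",V[2].round(4),"n",len(d),"rms",S[2]/len(d)**.5)
    # grey rim
    m=near&(P[...,2]>.075)&(P[...,2]<.092)&(s["color"].std(-1)<14)
    q=P[m]; print("rim",len(q),np.percentile(q,[1,50,99],axis=0).round(3).tolist())
    r=cv2.minAreaRect((q[:,:2]*1000).astype(np.float32)); print(r)
P=C["top"]
for nm,(u,v) in dict(dropper=(289,179),timer=(482,234),tape=(447,310),marker=(420,277)).items(): print(nm,P[v,u].round(3))
E
python3 - <<'E'
import cv2
a=cv2.imread("pics/top0.png")[170:340,170:330]; cv2.imwrite("pics/topc.png",cv2.resize(a,None,fx=3.5,fy=3.5,interpolation=cv2.INTER_CUBIC))
a=cv2.imread("pics/scene0.png")[120:300,290:440]; cv2.imwrite("pics/scenec.png",cv2.resize(a,None,fx=3.3,fy=3.3,interpolation=cv2.INTER_CUBIC))
E
```

```text
scene table z -0.00048084520752778026
yellow 1103 [ 0.427 -0.094  0.079] [ 0.62  -0.081  0.211] [[0.433, -0.093, 0.094], [0.533, -0.089, 0.156], [0.618, -0.084, 0.208]]
 c [ 0.5301 -0.0892  0.1548] long [ 1.    -0.022  0.013] n [ 0.0221  0.9993 -0.0316] n 1097 rms 0.001066501527643112
blue 3070 [0.414 0.064 0.081] [0.62  0.117 0.247] [[0.418, 0.07, 0.085], [0.518, 0.096, 0.159], [0.616, 0.111, 0.243]]
 c [0.5214 0.0953 0.1557] long [ 1.    -0.018  0.018] n [ 0.021   0.9791 -0.2021] n 2426 rms 0.001467842258557164
rim 483 [[0.412, -0.098, 0.075], [0.5, 0.018, 0.082], [0.617, 0.066, 0.089]]
((515.7775268554688, -15.287994384765625), (168.43431091308594, 208.3391876220703), 89.9942398071289)
top table z -0.0006129533888710181
yellow 544 [ 0.423 -0.093  0.121] [ 0.618 -0.082  0.211] [[0.426, -0.093, 0.128], [0.514, -0.088, 0.203], [0.611, -0.083, 0.21]]
 c [ 0.5162 -0.0881  0.1894] long [-0.999  0.023 -0.033] n [ 0.0246  0.998  -0.0575] n 541 rms 0.0016102105176658472
blue 3278 [0.417 0.065 0.079] [0.62  0.116 0.246] [[0.421, 0.068, 0.084], [0.501, 0.093, 0.148], [0.611, 0.113, 0.243]]
 c [0.5029 0.0929 0.1487] long [-0.873 -0.067 -0.483] n [ 0.03    0.981  -0.1914] n 2165 rms 0.0013389397593962212
rim 754 [[0.411, -0.099, 0.075], [0.492, 0.021, 0.083], [0.618, 0.067, 0.091]]
((516.3869018554688, -14.225418090820312), (170.3966827392578, 208.05810546875), 88.61559295654297)
dropper [ 0.7   -0.042  0.091]
timer [ 0.598 -0.445  0.061]
tape [ 0.441 -0.38   0.011]
marker [ 0.51  -0.323  0.014]
```

View pics/topc.png

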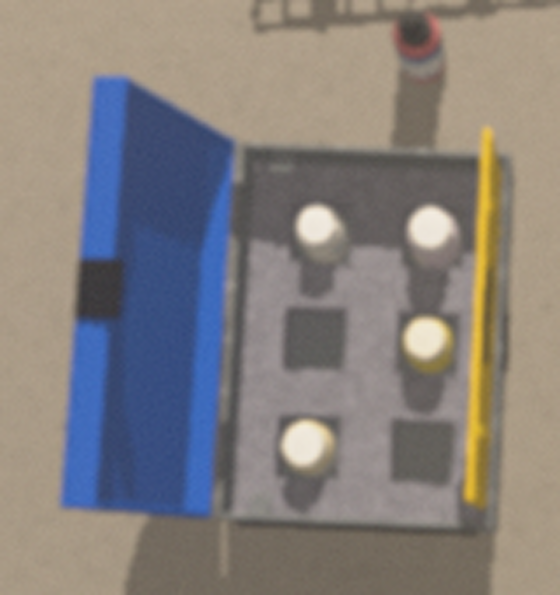

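View pics/scenec.png

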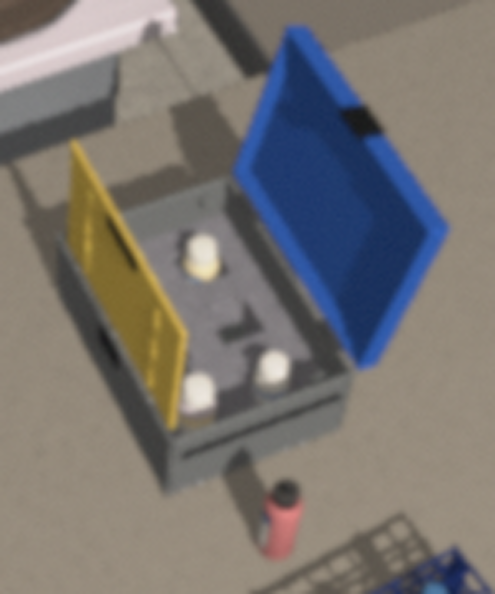

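```bash
python3 - <<'E'
from h import *
for n in("scene","top"):
    s=dict(np.load(n+"0.npz")); P=cloud(s); ok=s["z_map"]>0
    near=(P[...,0]>.3)&(P[...,0]<.66)&(P[...,1]>-.15)&(P[...,1]<.15)&ok
    for nm,lo,hi in(("yellow",(18,120,100),(34,255,255)),("blue",(105,130,60),(120,255,255))):
        q=P[mask(s,lo,hi)&near&(P[...,2]>.07)]
        print(n,nm,np.percentile(q,[.3,99.7],axis=0).round(3).tolist())
    q=P[near&(P[...,2]>.079)&(P[...,2]<.09)&(s["color"].std(-1)<14)]
    r=cv2.minAreaRect((q[:,:2]*1000).astype(np.float32)); print(r, np.percentile(q,[.5,99.5],axis=0).round(3).tolist())
    # heights map 10cm cells
    for x0 in np.arange(.1,.8,.1):
        print(round(x0,1),[ (round(float(np.percentile(z,99)),2) if len(z:=P[...,2][ok&(P[...,0]>=x0)&(P[...,0]<x0+.1)&(P[...,1]>=y0)&(P[...,1]<y0+.1)]) else None) for y0 in np.arange(-.8,.4,.1)])
E
```

```text
scene yellow [[0.429, -0.094, 0.089], [0.62, -0.083, 0.21]]
scene blue [[0.416, 0.066, 0.083], [0.636, 0.115, 0.245]]
((523.3114013671875, -14.58135986328125), (165.6726837158203, 223.90576171875), 89.28314208984375) [[0.412, -0.098, 0.079], [0.635, 0.067, 0.089]]
0.1 [0.39, 0.45, 0.34, None, None, None, 0.5, 0.49, 0.46, 0.33, None, None, None]
0.2 [0.34, 0.51, 0.67, 0.01, 0.64, 0.0, 0.01, 0.53, 0.49, 0.01, 0.0, 0.01, 0.0]
0.3 [0.25, 0.62, 0.67, 0.67, 0.64, 0.01, 0.01, 0.01, 0.0, 0.0, 0.01, 0.02, 0.03]
0.4 [0.0, 0.01, 0.65, 0.03, 0.03, 0.01, 0.01, 0.21, 0.24, 0.24, 0.01, 0.03, 0.01]
0.5 [0.01, 0.0, 0.0, 0.06, 0.02, 0.01, 0.0, 0.21, 0.25, 0.25, 0.0, 0.03, 0.07]
0.6 [0.01, 0.0, 0.01, 0.06, 0.01, 0.0, 0.0, 0.2, 0.24, 0.24, 0.0, 0.0, 0.07]
0.7 [0.0, 0.0, 0.0, 0.22, 0.13, 0.0, 0.0, 0.09, 0.06, 0.0, 0.0, 0.0, 0.0]
top yellow [[0.424, -0.093, 0.107], [0.621, -0.082, 0.211]]
top blue [[0.418, 0.066, 0.082], [0.631, 0.115, 0.244]]
((521.9352416992188, -15.152328491210938), (168.0728759765625, 222.2078094482422), 87.60079956054688) [[0.411, -0.098, 0.079], [0.633, 0.067, 0.089]]
0.1 [-0.88, -0.89, -0.89, -0.89, -0.89, -0.89, 0.0, 0.0, 0.42, 0.24, -0.89, -0.88, -0.89]
0.2 [0.02, 0.15, 0.26, 0.71, 0.72, 0.0, 0.8, 0.76, 0.48, 0.0, 0.01, 0.0, 0.0]
0.3 [0.02, 0.26, 0.27, 0.68, 0.68, 0.01, 0.01, 0.0, 0.0, 0.0, 0.01, 0.02, 0.03]
0.4 [0.01, 0.01, 0.01, 0.03, 0.03, 0.01, 0.0, 0.21, 0.24, 0.24, 0.01, 0.03, 0.01]
0.5 [0.01, 0.01, 0.01, 0.06, 0.01, 0.01, 0.0, 0.21, 0.25, 0.25, 0.01, 0.03, 0.07]
0.6 [0.01, 0.01, 0.01, 0.06, 0.01, 0.01, 0.01, 0.2, 0.24, 0.24, 0.01, 0.0, 0.07]
0.7 [0.01, 0.01, 0.01, 0.22, 0.13, 0.01, 0.0, 0.09, 0.06, 0.01, 0.01, 0.0, 0.0]
```

>>> send_rows([
  [1,[0,0,0.16],[0,0,0]],
  [1,[0,0,0.16],[0,0,0]],
  [1,[0,0,0.16],[0,0,0]],
  [1,[0,0,0.16],[0,0,0]],
  [1,[0,0,0.16],[0,0,0]],
  [1,[0,0,0.16],[0,0,0]],
  [1,[0,0,0.16],[0,0,0]],
])

```text
clock: 0.8
tool_pos: [0.1723, -0.6447, 0.4649]
orientation: [-179.9, -1.3, 105.0]
force: [0.5, -0.8, 0.5]
opening: 0.0369
```

>>> send_rows([
  [1,[0.1,0.13,0],[0,0,0.015]],
  [1,[0.1,0.13,0],[0,0,0.015]],
  [1,[0.1,0.13,0],[0,0,0.015]],
  [1,[0.1,0.13,0],[0,0,0.015]],
  [1,[0.1,0.13,0],[0,0,0.015]],
  [1,[0.1,0.13,0],[0,0,0.015]],
  [1,[0.1,0.13,0],[0,0,0.015]],
  [1,[0.1,0.13,0],[0,0,0.015]],
  [1,[0.1,0.13,0],[0,0,0.015]],
  [1,[0.1,0.13,0],[0,0,0.015]],
  [1,[0.1,0.13,0],[0,0,0.015]],
  [1,[0,0,0],[0,0,0]],
])

```text
clock: 2.0
tool_pos: [0.4544, -0.2742, 0.4656]
orientation: [-180.0, -1.1, 166.6]
force: [-0.6, -0.0, 0.1]
opening: 0.0004
```

>>> send_rows([
  [1,[0.09,0.12,0],[0,-0.001,0.011]],
  [1,[0.09,0.12,0],[0,-0.001,0.011]],
  [1,[0.09,0.12,-0.1],[0,-0.001,0.011]],
  [1,[0,0,-0.16],[0,0,0]],
  [1,[0,0,-0.16],[0,0,0]],
  [1,[0,0,-0.16],[0,0,0]],
  [1,[0,0,0],[0,0,0]],
])

```text
clock: 2.7
tool_pos: [0.5229, -0.179, 0.3142]
orientation: [179.8, -0.1, 179.0]
force: [0.2, -0.4, -1.4]
opening: 0.0005
```

>>> send_rows([
  [1,[0,0,-0.15],[0,0,0]],
  [1,[0,0,-0.15],[0,0,0]],
  [1,[0,0,-0.15],[0,0,0]],
  [1,[0,0,-0.08],[0,0,0]],
  [1,[0,0,0],[0,0,0]],
])

```text
clock: 3.2
tool_pos: [0.527, -0.1822, 0.188]
orientation: [-179.9, 0.4, 178.9]
force: [-0.3, -0.8, -0.0]
opening: 0.0005
```

```bash
python3 - <<'E'
from plant import snapshot
import cv2
s=snapshot("scene"); cv2.imwrite("pics/s1.png",cv2.resize(s["color"][60:320,240:460],None,fx=2.3,fy=2.3))
E
python3 - <<'E'
import numpy as np
hy,hz=-.087,.079
for th in range(90,-1,-10):
    t=np.radians(th); r=.100-.015*(1-th/90)
    y=hy+r*np.cos(t)-.0045*np.sin(t); z=hz+r*np.sin(t)+.0045*np.cos(t)
    print(th,round(y-.0095,4),round(z,4))
E
```

```text
90 -0.101 0.179
80 -0.0839 0.1766
70 -0.0677 0.1714
60 -0.0529 0.1635
50 -0.04 0.1534
40 -0.0292 0.1414
30 -0.0208 0.1279
20 -0.015 0.1134
10 -0.0119 0.0985
0 -0.0115 0.0835
```

View pics/s1.png

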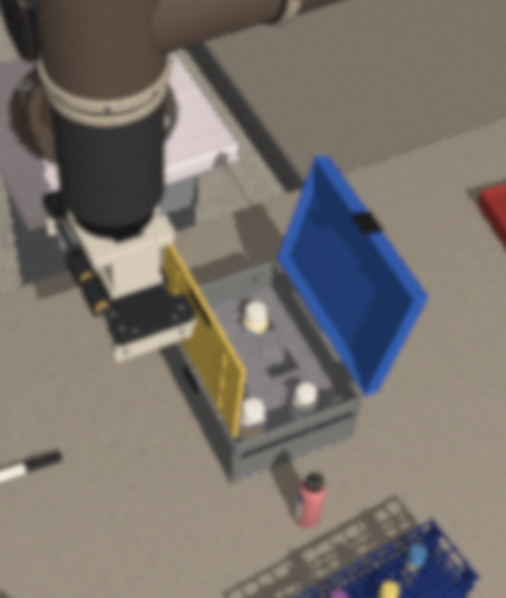

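>>> send_rows([
  [1,[-0.01,0.08,-0.01],[0,0,0]],
  [1,[0,0.08,-0.01],[0,0,0]],
  [1,[0,0.08,-0.01],[0,0,0]],
  [1,[0,0.08,-0.01],[0,0,0]],
  [1,[0,0.07,-0.01],[0,0,0]],
  [1,[0,0.065,-0.02],[0,0,0]],
  [1,[0,0.06,-0.03],[0,0,0]],
  [1,[0,0,0],[0,0,0]],
])

```text
clock: 4.05
tool_pos: [0.5394, -0.0513, 0.189]
orientation: [-179.8, 2.3, 178.9]
force: [0.9, 0.5, -0.4]
opening: 0.0004
```

```bash
python3 - <<'E'
from plant import snapshot
import cv2
s=snapshot("scene"); cv2.imwrite("pics/s2.png",cv2.resize(s["color"][60:320,240:460],None,fx=2.3,fy=2.3))
E
```

```text
(no output)
```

View pics/s2.png

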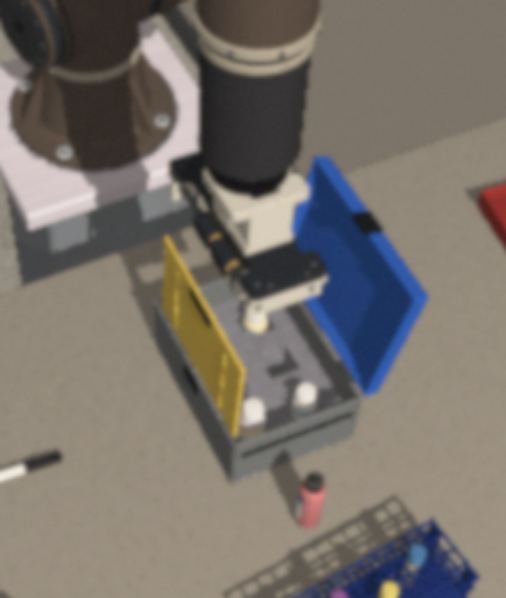

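```bash
python3 - <<'E'
from plant import snapshot,sensors
from h import *
o=sensors.get_obs(); print(o["clock"],o["tool_pos"],o["orientation"],o["force"],o["opening"])
for n in("scene","top"):
    s=snapshot(n); np.savez(n+"2.npz",**s); P=cloud(s)
    near=(P[...,0]>.3)&(P[...,0]<.66)&(P[...,1]>-.15)&(P[...,1]<.15)
    q=P[mask(s,(18,120,100),(34,255,255))&near&(P[...,2]>.07)]
    print(n,len(q),np.percentile(q,[2,98],axis=0).round(3).tolist())
    f=P[(P[...,0]>.4)&(P[...,0]<.64)&(P[...,1]>-.15)&(P[...,1]<.06)&(P[...,2]>.215)&(P[...,2]<.4)]
    print(len(f),np.percentile(f,[1,50,99],axis=0).round(3).tolist() if len(f) else 0)
    cv2.imwrite(f"pics/{n}2.png",s["color"])
s=dict(np.load("scene2.npz")); cv2.imwrite("pics/s2z.png",cv2.resize(s["color"][130:270,300:430],None,fx=4.2,fy=4.2,interpolation=cv2.INTER_CUBIC))
E
```

```text
4.1 [ 0.5400204  -0.05196199  0.18987491] [-179.8247911     2.35437899  178.86942481] [-0.30758916  0.17544608  0.59015953] 0.00023757320509511728
scene 1115 [[0.432, -0.093, 0.093], [0.618, -0.084, 0.208]]
2547 [[0.443, -0.092, 0.243], [0.58, -0.07, 0.34], [0.63, -0.016, 0.399]]
top 394 [[0.426, -0.098, 0.124], [0.612, -0.084, 0.436]]
1493 [[0.437, -0.093, 0.305], [0.46, -0.064, 0.333], [0.626, -0.014, 0.342]]
```

View pics/s2z.png

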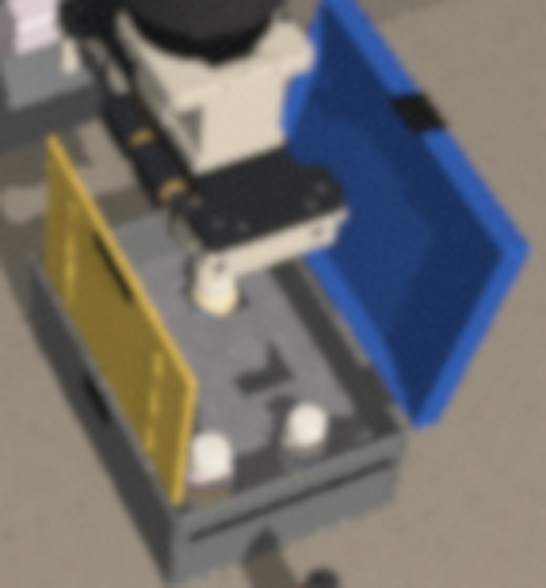

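View pics/top2.png

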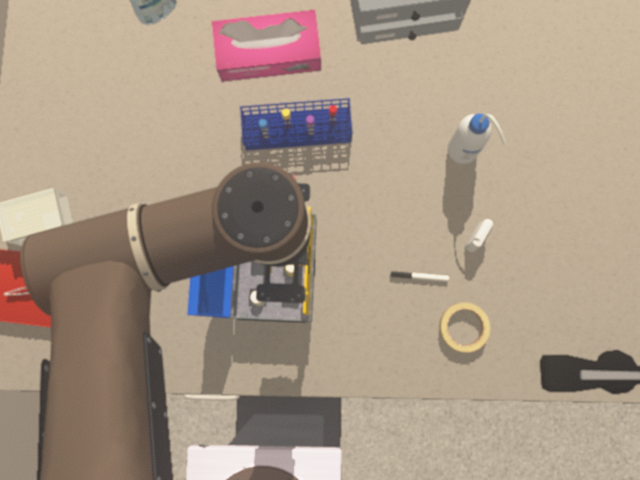

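```bash
python3 - <<'E'
from h import *
for f in ("scene0","scene2","top2"):
    s=dict(np.load(f+".npz")); P=cloud(s); 
    if f=="scene0": m=(abs(P[...,0]-.175)<.12)&(abs(P[...,1]+.652)<.12)&(P[...,2]>.12)
    else: m=(abs(P[...,0]-.54)<.1)&(abs(P[...,1]+.052)<.03)&(P[...,2]>.16)
    v,u=np.nonzero(m); q=P[m]; o=np.argsort(q[:,2])[:300:12]
    print(f,len(q)); 
    for i in o: print(u[i],v[i],q[i].round(3))
E
```

```text
scene0 4789
76 154 [ 0.17  -0.605  0.225]
75 152 [ 0.168 -0.605  0.23 ]
77 152 [ 0.173 -0.6    0.232]
74 151 [ 0.169 -0.606  0.234]
78 150 [ 0.172 -0.596  0.237]
37 170 [ 0.199 -0.696  0.239]
33 171 [ 0.2   -0.704  0.242]
37 167 [ 0.195 -0.693  0.245]
34 169 [ 0.2   -0.7    0.246]
77 145 [ 0.168 -0.593  0.249]
35 166 [ 0.197 -0.695  0.251]
31 167 [ 0.199 -0.703  0.254]
33 163 [ 0.191 -0.696  0.256]
31 165 [ 0.197 -0.701  0.258]
30 165 [ 0.199 -0.702  0.26 ]
67 141 [ 0.16  -0.61   0.262]
33 161 [ 0.194 -0.693  0.265]
75 141 [ 0.173 -0.591  0.266]
68 142 [ 0.171 -0.607  0.268]
73 140 [ 0.171 -0.595  0.27 ]
26 163 [ 0.201 -0.706  0.271]
67 139 [ 0.167 -0.606  0.274]
17 168 [ 0.231 -0.72   0.292]
15 168 [ 0.232 -0.723  0.295]
11 159 [ 0.202 -0.727  0.296]
scene2 6278
320 176 [ 0.47  -0.082  0.204]
337 180 [ 0.522 -0.062  0.235]
343 188 [ 0.553 -0.063  0.241]
344 187 [ 0.556 -0.062  0.247]
344 185 [ 0.553 -0.061  0.251]
346 177 [ 0.567 -0.065  0.296]
324 142 [ 0.454 -0.065  0.299]
370 189 [ 0.622 -0.035  0.301]
323 142 [ 0.455 -0.069  0.302]
359 192 [ 0.621 -0.062  0.303]
352 195 [ 0.623 
[... 533 characters left out ...]
468 -0.079  0.309]
265 268 [ 0.493 -0.023  0.309]
300 285 [ 0.466 -0.08   0.31 ]
300 277 [ 0.479 -0.08   0.31 ]
301 267 [ 0.496 -0.081  0.311]
301 270 [ 0.49  -0.082  0.313]
301 264 [ 0.5   -0.081  0.316]
299 264 [ 0.5   -0.078  0.319]
271 273 [ 0.483 -0.034  0.326]
286 289 [ 0.458 -0.059  0.329]
282 286 [ 0.463 -0.053  0.33 ]
292 298 [ 0.444 -0.069  0.33 ]
284 300 [ 0.44  -0.057  0.331]
268 299 [ 0.442 -0.031  0.331]
297 296 [ 0.447 -0.077  0.331]
284 286 [ 0.463 -0.056  0.331]
284 285 [ 0.464 -0.056  0.331]
284 293 [ 0.451 -0.056  0.332]
286 285 [ 0.464 -0.059  0.332]
298 270 [ 0.488 -0.078  0.332]
290 297 [ 0.445 -0.066  0.332]
298 292 [ 0.453 -0.079  0.332]
290 293 [ 0.452 -0.066  0.332]
```

```bash
python3 - <<'E'
from h import *
def proj(s,p):
    c=R.from_euler('xyz',s["attitude"],degrees=True).as_matrix().T@(np.array(p)-s["xyz"]); return (s["mtx"]@(c/c[2]))[:2].round(1),c[2].round(3)
s=dict(np.load("scene2.npz")); P=cloud(s)
for z in(.15,.19,.21,.235,.26,.3): print(z,proj(s,(.54,-.052,z)))
for v in range(172,204,2): print(v,[ (u,P[v,u].round(3).tolist()) for u in (344,348,352)])
s=dict(np.load("scene0.npz"));
for d in(-.047,.047): print(proj(s,(.1745+d*np.cos(np.radians(105)),-.6515+d*np.sin(np.radians(105)),.186)))
cv2.imwrite("pics/s0z.png",cv2.resize(s["color"][90:200,0:130],None,fx=5,fy=5,interpolation=cv2.INTER_CUBIC))
E
```

```text
0.15 (array([342.5, 205.7]), np.float64(1.253))
0.19 (array([343.4, 195.8]), np.float64(1.22))
0.21 (array([343.8, 190.7]), np.float64(1.203))
0.235 (array([344.4, 184. ]), np.float64(1.181))
0.26 (array([345. , 177.2]), np.float64(1.16))
0.3 (array([346. , 165.6]), np.float64(1.126))
172 [(344, [0.577, -0.078, 0.331]), (348, [0.587, -0.074, 0.339]), (352, [0.591, -0.067, 0.34])]
174 [(344, [0.568, -0.072, 0.311]), (348, [0.592, -0.077, 0.339]), (352, [0.6, -0.071, 0.345])]
176 [(344, [0.569, -0.072, 0.305]), (348, [0.597, -0.079, 0.34]), (352, [0.602, -0.072, 0.341])]
178 [(344, [0.581, -0.079, 0.316]), (348, [0.605, -0.083, 0.343]), (352, [0.606, -0.074, 0.34])]
180 [(344, [0.586, -0.082, 0.316]), (348, [0.607, -0.084, 0.34]), (352, [0.611, -0.077, 0.34])]
182 [(344, [0.59, -0.083, 0.314]), (348, [0.612, -0.087, 0.34]), (352, [0.616, -0.08, 0.341])]
184 [(344, [0.593, -0.085, 0.312]), (348, [0.616, -0.089, 0.339]), (352, [0.621, -0.082, 0.341])]
186 [(344, [0.554, -0.061, 0.248]), (348, [0.621, -0.092, 0.34]), (352, [0.627, -0.085, 0.342])]
188 [(344, [0.553, -0.06, 0.239]), (348, [0.622, -0.091, 0.334]), (352, [0.629, -0.086, 0.34])]
190 [(344, [0.418, 0.021, 0.035]), (348, [0.623, -0.091, 0.328]), (352, [0.628, -0.085, 0.331])]
192 [(344, [0.427, 0.016, 0.039]), (348, [0.625, -0.092, 0.324]), (352, [0.627, -0.084, 0.322])]
194 [(344, [0.436, 0.011, 0.042]), (348, [0.62, -0.089, 0.311]), (352, [0.621, -0.08, 0.307])]
196 [(344, [0.441, 0.009, 0.04]), (348, [0.623, -0.09, 0.307]), (352, [0.623, -0.08, 0.302])]
198 [(344, [0.443, 0.009, 0.034]), (348, [0.624, -0.09, 0.302]), (352, [0.469, 0.019, 0.058])]
200 [(344, [0.439, 0.011, 0.018]), (348, [0.464, 0.01, 0.048]), (352, [0.472, 0.018, 0.053])]
202 [(344, [0.456, 0.002, 0.034]), (348, [0.467, 0.008, 0.044]), (352, [0.471, 0.019, 0.042])]
(array([ 45.7, 181. ]), np.float64(1.239))
(array([ 81. , 162.5]), np.float64(1.272))
```

View pics/s0z.png

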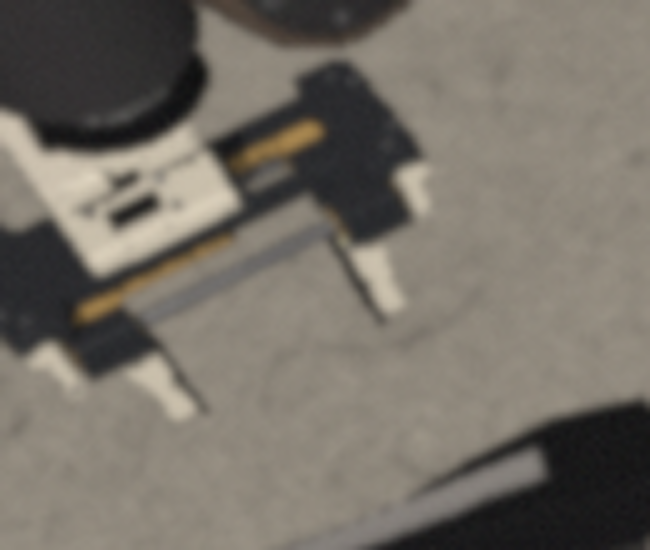

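The reported TCP height disagrees with the camera. The tip appears about 40 mm higher than the state says, so the fingers passed over the flap without moving it. The flap is still upright and nothing was touched. I'll back out and go again lower.

>>> send_rows([
  [1,[0,0,0.1],[0,0.003,0]],
  [1,[-0.02,-0.1,0.02],[0,0.003,0]],
  [1,[-0.02,-0.12,0],[0,0.001,0]],
  [1,[-0.02,-0.12,0],[0,0,0]],
  [1,[-0.01,-0.12,0],[0,0,0]],
  [1,[0,-0.08,0],[0,0,0]],
  [1,[0,0,0],[0,0,0]],
  [1,[0,0,0],[0,0,0]],
])

```text
clock: 5.0
tool_pos: [0.5226, -0.1987, 0.2282]
orientation: [-179.7, 0.1, 178.5]
force: [-0.2, 0.6, -0.4]
opening: 0.0003
```

>>> send_rows([
  [1,[0,0,-0.12],[0,0,0]],
  [1,[0,0,-0.12],[0,0,0]],
  [1,[0,0,-0.12],[0,0,0]],
  [1,[0,0,0],[0,0,0]],
  [1,[0,0,0],[0,0,0]],
])

```text
clock: 5.5
tool_pos: [0.5247, -0.1979, 0.1402]
orientation: [-179.6, 0.5, 178.6]
force: [-0.1, 0.3, 0.6]
opening: 0.0003
```

```bash
cat > look.py <<'E'
import sys
from plant import snapshot,sensors
from h import *
tag=sys.argv[1]
o=sensors.get_obs(); t=o["tool_pos"]; print(o["clock"],t.round(4),o["orientation"].round(1),o["force"].round(1))
for n in("scene","top"):
    s=snapshot(n); np.savez(n+tag+".npz",**s); P=cloud(s)
    near=(P[...,0]>.3)&(P[...,0]<.66)&(P[...,1]>-.2)&(P[...,1]<.15)&(P[...,2]<.26)
    for nm,lo,hi in(("yellow",(18,120,100),(34,255,255)),("blue",(105,130,60),(120,255,255))):
        q=P[mask(s,lo,hi)&near&(P[...,2]>.07)]
        if len(q): print(n,nm,len(q),np.percentile(q,[2,50,98],axis=0).round(3).tolist())
    q=P[(abs(P[...,0]-t[0])<.03)&(abs(P[...,1]-t[1])<.025)&(P[...,2]>t[2]-.03)]
    if len(q): print(n,"tip min z",np.sort(q[:,2])[:40:5].round(3))
    cv2.imwrite(f"pics/{n}{tag}.png",cv2.resize(s["color"][80:300,250:450] if n=="scene" else s["color"][150:350,150:350],None,fx=2.6,fy=2.6,interpolation=cv2.INTER_CUBIC))
E
python3 look.py 3
```

```text
5.5 [ 0.5247 -0.1979  0.1402] [-179.6    0.5  178.6] [-0.1  0.3  0.6]
scene yellow 1108 [[0.433, -0.093, 0.093], [0.533, -0.089, 0.156], [0.618, -0.084, 0.208]]
scene blue 3320 [[0.418, 0.07, 0.085], [0.528, 0.095, 0.16], [0.635, 0.111, 0.242]]
scene tip min z [0.198 0.262 0.267 0.268 0.269 0.271 0.283 0.288]
top yellow 276 [[0.425, -0.091, 0.125], [0.468, -0.088, 0.202], [0.513, -0.082, 0.209]]
top tip min z [0.614 0.615 0.616 0.617 0.617 0.618 0.618 0.618]
```

View pics/scene3.png

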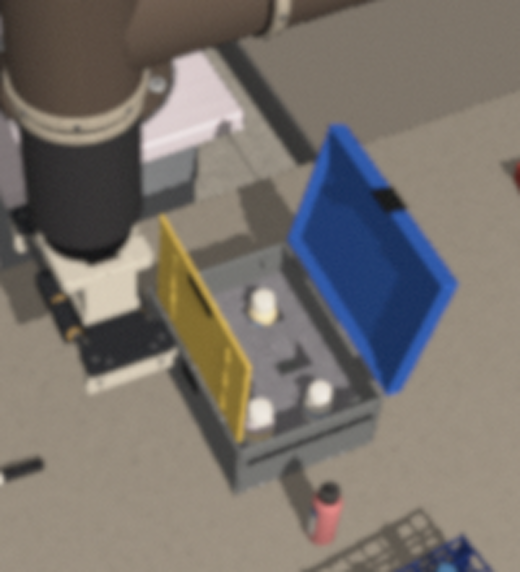

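>>> send_rows([
  [1,[0,0.08,-0.05],[0,0,0]],
  [1,[0,0.08,-0.02],[0,0,0]],
  [1,[0,0.08,-0.02],[0,0,0]],
  [1,[0,0.08,-0.02],[0,0,0]],
  [1,[0,0.04,-0.02],[0,0,0]],
])

```text
clock: 6.1
tool_pos: [0.5308, -0.1058, 0.1165]
orientation: [-179.6, 1.3, 178.5]
force: [-0.5, -0.5, 0.3]
opening: 0.0003
```

>>> send_rows([
  [1,[-0.01,0.04,-0.01],[0,0,0]],
  [1,[-0.01,0.04,-0.01],[0,0,0]],
])

```text
clock: 6.3
tool_pos: [0.5274, -0.0846, 0.1132]
orientation: [-179.6, 1.6, 178.6]
force: [1.0, -0.0, 0.1]
opening: 0.0001
```

```bash
python3 look.py 4
```

```text
6.3 [ 0.5274 -0.0846  0.1132] [-179.6    1.6  178.6] [ 1.  -0.   0.1]
scene yellow 624 [[0.437, -0.09, 0.087], [0.585, -0.084, 0.116], [0.619, -0.066, 0.199]]
scene blue 3327 [[0.418, 0.07, 0.085], [0.528, 0.095, 0.16], [0.635, 0.111, 0.242]]
scene tip min z [0.083 0.084 0.084 0.085 0.085 0.086 0.087 0.09 ]
top yellow 320 [[0.425, -0.088, 0.092], [0.473, -0.074, 0.153], [0.493, -0.061, 0.257]]
top blue 1243 [[0.418, 0.07, 0.084], [0.446, 0.096, 0.158], [0.628, 0.114, 0.243]]
top tip min z [0.084 0.588 0.589 0.589 0.59  0.59  0.59  0.59 ]
```

View pics/scene4.png

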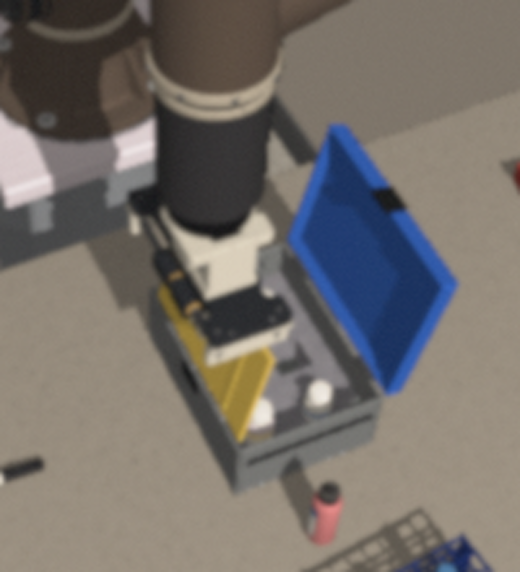

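>>> send_rows([
  [1,[0,0.055,0],[0,0.002,0]],
  [1,[-0.01,0.055,0],[0,0.002,0]],
  [1,[-0.01,0.08,-0.04],[0,0.001,0]],
  [1,[0,0.035,-0.035],[0,0,0]],
  [1,[0,0.035,-0.035],[0,0,0]],
])

```text
clock: 6.9
tool_pos: [0.522, -0.017, 0.0858]
orientation: [-179.6, -0.4, 178.5]
force: [0.8, -1.0, -0.2]
opening: 0.0004
```

```bash
python3 look.py 5
```

```text
6.9 [ 0.522  -0.017   0.0858] [-179.6   -0.4  178.5] [ 0.8 -1.  -0.2]
scene yellow 2101 [[0.43, -0.084, 0.084], [0.547, -0.048, 0.104], [0.618, 0.016, 0.138]]
scene blue 2547 [[0.443, 0.07, 0.087], [0.555, 0.097, 0.172], [0.636, 0.111, 0.242]]
scene tip min z [0.104 0.106 0.106 0.106 0.107 0.107 0.108 0.108]
top yellow 2514 [[0.426, -0.085, 0.084], [0.496, -0.06, 0.097], [0.613, 0.009, 0.229]]
top blue 1635 [[0.419, 0.069, 0.084], [0.455, 0.095, 0.151], [0.627, 0.114, 0.243]]
top tip min z [0.124 0.212 0.228 0.232 0.56  0.561 0.561 0.562]
```

View pics/scene5.png

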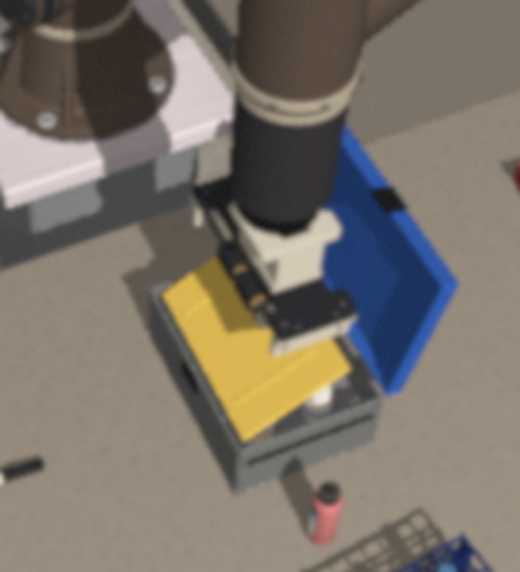

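>>> send_rows([
  [1,[0,0.02,-0.05],[0,0,0]],
  [1,[0,0.01,-0.05],[0,0,0]],
  [1,[0,0,-0.04],[0,0,0]],
])

```text
clock: 7.3
tool_pos: [0.5226, -0.0091, 0.0498]
orientation: [-179.6, -0.3, 178.6]
force: [0.1, -0.1, 0.9]
opening: 0.0004
```

>>> send_rows([
  [1,[0,0,-0.015],[0,0,0]],
  [1,[0,0,-0.015],[0,0,0]],
])

```text
clock: 7.5
tool_pos: [0.5225, -0.0096, 0.043]
orientation: [-179.5, -0.4, 178.6]
force: [-21.7, 10.8, 60.9]
opening: 0.0007
```

>>> send_rows([
  [1,[0,0,0.03],[0,0,0]],
])

```text
clock: 7.6
tool_pos: [0.5224, -0.0098, 0.0509]
orientation: [-179.5, -0.4, 178.6]
force: [0.0, -0.1, -0.6]
opening: 0.0008
```

```bash
python3 look.py 6; python3 - <<'E'
from h import *
for n in("scene","top"):
    s=dict(np.load(n+"6.npz")); P=cloud(s)
    q=P[mask(s,(18,120,100),(34,255,255))&(P[...,2]>.07)&(P[...,2]<.13)&(P[...,0]>.4)&(P[...,0]<.65)&(abs(P[...,1])<.12)]
    A=np.c_[q,np.ones(len(q))][:,[0,1,3]]; c=np.linalg.lstsq(A,q[:,2],rcond=None)[0]; print(n,"slope y rad",np.arctan(c[1]),"x",c[0],"z at y=.0",c@[.52,0,1])
E
```

```text
7.6 [ 0.5224 -0.0098  0.0509] [-179.5   -0.4  178.6] [ 0.  -0.1 -0.6]
scene yellow 1949 [[0.429, -0.082, 0.078], [0.551, -0.043, 0.083], [0.619, 0.032, 0.088]]
scene blue 2443 [[0.457, 0.069, 0.086], [0.559, 0.096, 0.171], [0.635, 0.111, 0.243]]
scene tip min z [0.076 0.079 0.079 0.08  0.08  0.081 0.081 0.081]
top yellow 2755 [[0.427, -0.083, 0.078], [0.495, -0.055, 0.083], [0.613, 0.035, 0.198]]
top blue 1590 [[0.419, 0.07, 0.084], [0.454, 0.095, 0.153], [0.627, 0.114, 0.243]]
top tip min z [0.075 0.081 0.083 0.087 0.198 0.204 0.529 0.529]
scene slope y rad -0.0029376570473765382 x 0.0020844369351455116 z at y=.0 0.08263927097011975
top slope y rad -0.002999099442095733 x 0.001505438407946843 z at y=.0 0.08259023062847708
```

View pics/scene6.png

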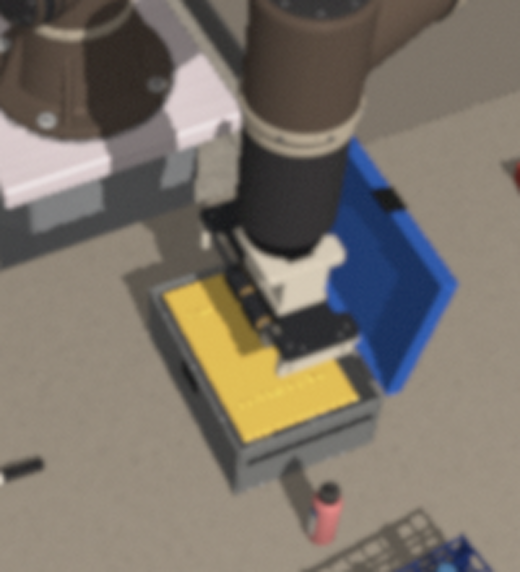

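The picture shows the flap lying flat in the box mouth; its slope measures 0.003 rad. Contact with the flap's known top height puts the true tip about 39 mm above the reported z. Next is the lid: up, over, and down behind it.

>>> send_rows([
  [1,[0,-0.02,0.15],[0,0,0]],
  [1,[0,0,0.15],[0,0,0]],
  [1,[0,0,0.15],[0,0,0]],
  [1,[0,0,0.15],[0,0,0]],
  [1,[0,0,0.15],[0,0,0]],
  [1,[0,0,0.15],[0,0,0]],
  [1,[0,0,0.05],[0,0,0]],
  [1,[0,0,0],[0,0,0]],
])

```text
clock: 8.5
tool_pos: [0.5194, -0.0185, 0.2958]
orientation: [-179.5, -0.6, 178.4]
force: [0.4, 0.6, -0.3]
opening: 0.0003
```

>>> send_rows([
  [1,[0,0.14,0],[0,0,0]],
  [1,[0,0.14,0],[0,0,0]],
  [1,[0,0.14,0],[0,0,0]],
  [1,[0,0.14,0],[0,0,0]],
  [1,[0,0.14,0],[0,0,0]],
  [1,[0,0.12,0],[0,0,0]],
  [1,[0,0,0],[0,0,0]],
  [1,[0,0,0],[0,0,0]],
])

```text
clock: 9.3
tool_pos: [0.515, 0.1912, 0.2836]
orientation: [-179.1, -1.3, 178.1]
force: [0.5, -0.5, 0.0]
opening: 0.0004
```

>>> send_rows([
  [1,[0.02,0,-0.12],[0,-0.002,0]],
  [1,[0.01,0,-0.12],[0,-0.001,0]],
  [1,[0,0,-0.12],[0,0,0]],
  [1,[0,0,-0.1],[0,0,0]],
  [1,[0,0,0],[0,0,0]],
  [1,[0,0,0],[0,0,0]],
])

```text
clock: 9.9
tool_pos: [0.5216, 0.1848, 0.162]
orientation: [-179.0, -0.3, 177.8]
force: [1.1, -0.1, -0.1]
opening: 0.0006
```

```bash
python3 look.py 7; python3 - <<'E'
import numpy as np
hy,hz=.064,.086
for th in (101,95,90,80,70,60,50,40,30,20,10,0):
    t=np.radians(th); r=.145-.01*(1-th/101)
    y=hy-r*np.cos(t)+.02*np.sin(t); z=hz+r*np.sin(t)+.02*np.cos(t)
    print(th,"tcp y",round(y+.0095,4),"rep z",round(z-.039,4),"edge",round(hy-.16*np.cos(t)+.02*np.sin(t),3),round(hz+.16*np.sin(t)+.02*np.cos(t),3))
E
```

```text
9.9 [0.5216 0.1848 0.162 ] [-179.    -0.3  177.8] [ 1.1 -0.1 -0.1]
scene yellow 2807 [[0.429, -0.082, 0.078], [0.529, -0.024, 0.083], [0.618, 0.037, 0.087]]
scene blue 3338 [[0.418, 0.069, 0.085], [0.529, 0.095, 0.16], [0.635, 0.111, 0.242]]
scene tip min z [0.201 0.206 0.206 0.209 0.21  0.21  0.211 0.212]
top yellow 5810 [[0.428, -0.082, 0.078], [0.52, -0.023, 0.083], [0.616, 0.037, 0.088]]
top blue 1975 [[0.42, 0.068, 0.083], [0.501, 0.098, 0.234], [0.625, 0.114, 0.244]]
top tip min z [0.205 0.243 0.25  0.285 0.287 0.288 0.288 0.288]
101 tcp y 0.1208 rep z 0.1855 edge 0.114 0.239
95 tcp y 0.106 rep z 0.1891 edge 0.098 0.244
90 tcp y 0.0935 rep z 0.1909 edge 0.084 0.246
80 tcp y 0.0684 rep z 0.1912 edge 0.056 0.247
70 tcp y 0.0438 rep z 0.1872 edge 0.028 0.243
60 tcp y 0.0204 rep z 0.1791 edge 0.001 0.235
50 tcp y -0.0011 rep z 0.1671 edge -0.024 0.221
40 tcp y -0.0201 rep z 0.1516 edge -0.046 0.204
30 tcp y -0.036 rep z 0.1333 edge -0.065 0.183
20 tcp y -0.0484 rep z 0.1126 edge -0.08 0.16
10 tcp y -0.057 rep z 0.0903 edge -0.09 0.133
0 tcp y -0.0615 rep z 0.067 edge -0.096 0.106
```

View pics/scene7.png

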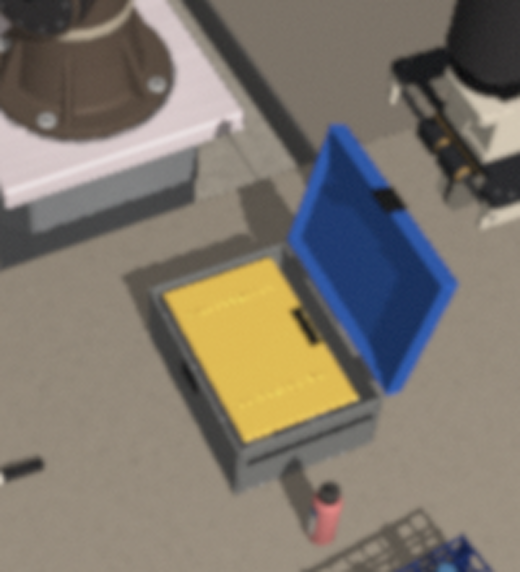

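>>> send_rows([
  [1,[0,-0.08,0.03],[0,0,0]],
  [1,[0,-0.08,0.02],[0,0,0]],
  [1,[0,-0.08,0.01],[0,0,0]],
  [1,[0,-0.06,0],[0,0,0]],
  [1,[0,-0.06,0],[0,0,0]],
  [1,[0,-0.06,0],[0,0,0]],
  [1,[0,0,0],[0,0,0]],
])

```text
clock: 10.7
tool_pos: [0.5261, 0.079, 0.1865]
orientation: [-179.5, 0.5, 177.9]
force: [0.3, 0.6, -0.2]
opening: 0.0003
```

```bash
python3 look.py 8
```

```text
10.7 [0.5261 0.079  0.1865] [-179.5    0.5  177.9] [ 0.3  0.6 -0.2]
scene yellow 2806 [[0.429, -0.082, 0.078], [0.529, -0.024, 0.083], [0.618, 0.037, 0.087]]
scene blue 1977 [[0.417, 0.047, 0.088], [0.533, 0.07, 0.162], [0.635, 0.081, 0.248]]
scene tip min z [0.157 0.158 0.161 0.163 0.166 0.168 0.169 0.171]
top yellow 5820 [[0.428, -0.082, 0.078], [0.52, -0.023, 0.083], [0.616, 0.038, 0.088]]
top blue 168 [[0.568, 0.045, 0.241], [0.591, 0.049, 0.245], [0.627, 0.056, 0.248]]
top tip min z [0.249 0.253 0.309 0.312 0.313 0.313 0.314 0.315]
```

View pics/scene8.png

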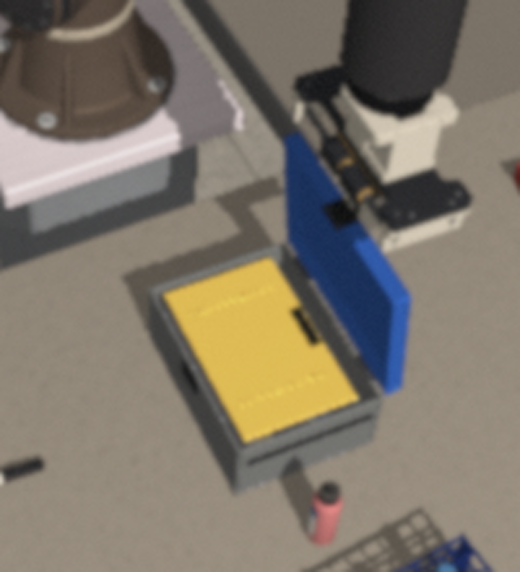

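>>> send_rows([
  [1,[0,-0.07,-0.01],[0,0,0]],
  [1,[0,-0.07,-0.015],[0,0,0]],
  [1,[0,-0.08,-0.03],[0,0,0]],
  [1,[0,-0.08,-0.05],[0,0,0]],
])

```text
clock: 11.2
tool_pos: [0.5286, 0.0071, 0.161]
orientation: [-179.6, 0.7, 178.3]
force: [-0.2, 1.2, 2.6]
opening: 0.0005
```

```bash
python3 look.py 9
```

```text
11.2 [0.5286 0.0071 0.161 ] [-179.6    0.7  178.3] [-0.2  1.2  2.6]
scene yellow 2475 [[0.43, -0.082, 0.078], [0.535, -0.032, 0.083], [0.619, 0.028, 0.088]]
scene blue 1171 [[0.427, -0.03, 0.108], [0.577, -0.003, 0.2], [0.634, 0.069, 0.223]]
scene tip min z [0.157 0.168 0.177 0.186 0.192 0.197 0.199 0.201]
top yellow 2581 [[0.427, -0.083, 0.078], [0.517, -0.057, 0.083], [0.615, -0.03, 0.09]]
top blue 704 [[0.418, -0.038, 0.103], [0.492, -0.029, 0.212], [0.624, 0.075, 0.22]]
top tip min z [0.152 0.164 0.304 0.635 0.635 0.636 0.636 0.636]
```

View pics/scene9.png

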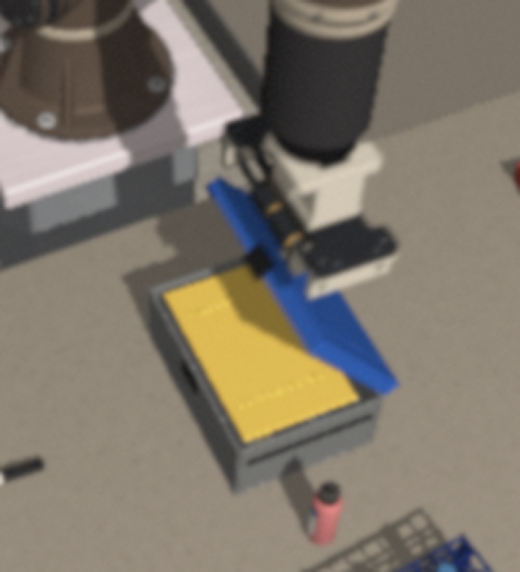

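>>> send_rows([
  [1,[0,-0.055,-0.02],[0,0,0]],
  [1,[0,-0.055,-0.03],[0,0,0]],
  [1,[0,-0.065,-0.075],[0,0,0]],
  [1,[0,-0.05,-0.08],[0,0,0]],
  [1,[0,-0.02,-0.05],[0,0,0]],
])

```text
clock: 11.8
tool_pos: [0.5288, -0.0566, 0.0942]
orientation: [-179.5, 0.6, 178.3]
force: [0.2, 0.9, 0.2]
opening: 0.0004
```

```bash
python3 look.py 10
```

```text
11.8 [ 0.5288 -0.0566  0.0942] [-179.5    0.6  178.3] [0.2 0.9 0.2]
scene yellow 55 [[0.593, -0.086, 0.078], [0.616, -0.075, 0.082], [0.621, -0.037, 0.086]]
scene blue 2131 [[0.427, -0.091, 0.102], [0.584, -0.02, 0.122], [0.633, 0.064, 0.141]]
scene tip min z [0.079 0.083 0.131 0.131 0.132 0.132 0.133 0.133]
top blue 2398 [[0.415, -0.083, 0.104], [0.457, 0.012, 0.116], [0.502, 0.065, 0.135]]
top tip min z [0.568 0.569 0.569 0.569 0.57  0.57  0.57  0.57 ]
```

View pics/scene10.png

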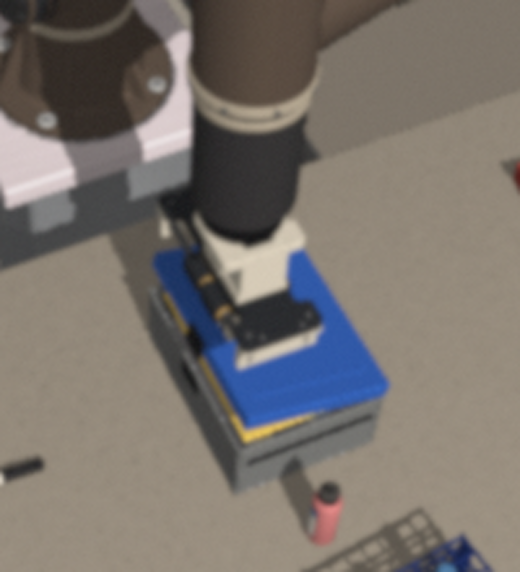

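>>> send_rows([
  [1,[0,-0.01,-0.04],[0,0,0]],
  [1,[0,-0.01,-0.03],[0,0,0]],
  [1,[0,0,-0.015],[0,0,0]],
])

```text
clock: 12.2
tool_pos: [0.5291, -0.0618, 0.0725]
orientation: [-179.5, 0.6, 178.3]
force: [0.3, -1.2, 1.7]
opening: 0.0005
```

>>> send_rows([
  [1,[0,0,-0.008],[0,0,0]],
])

```text
clock: 12.3
tool_pos: [0.5291, -0.0618, 0.0702]
orientation: [-179.5, 0.6, 178.4]
force: [-1.0, -1.1, 1.0]
opening: 0.0003
```

>>> send_rows([
  [1,[0,0,-0.008],[0,0,0]],
])

```text
clock: 12.4
tool_pos: [0.5292, -0.0618, 0.0682]
orientation: [-179.5, 0.6, 178.4]
force: [0.0, -1.0, 1.4]
opening: 0.0004
```

>>> send_rows([
  [1,[0,0,-0.006],[0,0,0]],
])

```text
clock: 12.5
tool_pos: [0.5293, -0.0617, 0.0668]
orientation: [-179.5, 0.6, 178.4]
force: [-2.7, -1.3, 9.0]
opening: 0.0005
```

>>> send_rows([
  [1,[0,0,-0.003],[0,0,0]],
])

```text
clock: 12.6
tool_pos: [0.5293, -0.0618, 0.0668]
orientation: [-179.4, 0.6, 178.4]
force: [-4.5, -0.4, 11.7]
opening: 0.0005
```

>>> send_rows([
  [1,[0,0,0],[0,0,0]],
  [1,[0,0,0],[0,0,0]],
  [1,[0,0,0],[0,0,0]],
])

```text
clock: 12.9
tool_pos: [0.5296, -0.0612, 0.0673]
orientation: [-179.5, 0.7, 178.4]
force: [0.1, 0.2, -0.3]
opening: 0.0
```

>>> send_rows([
  [1,[0,0,0.04],[0,0,0]],
  [1,[0,0,0.12],[0,0,0]],
  [1,[0,0,0.15],[0,0,0]],
  [1,[0,0,0.15],[0,0,0]],
  [1,[0,0,0.15],[0,0,0]],
  [1,[0,0,0.15],[0,0,0]],
  [1,[0,-0.15,0],[0,0,0]],
  [1,[0,-0.15,0],[0,0,0]],
  [1,[0,-0.15,0],[0,0,0]],
  [1,[0,-0.15,0],[0,0,0]],
  [1,[0,0,0],[0,0,0]],
  [1,[0,0,0],[0,0,0]],
])

```text
clock: 14.1
tool_pos: [0.5273, -0.2165, 0.2746]
orientation: [-179.4, 1.1, 178.6]
force: [0.4, -0.3, -0.2]
opening: 0.0005
```

```bash
python3 look.py 11; python3 - <<'E'
from h import *
for n in("scene","top"):
    s=dict(np.load(n+"11.npz")); P=cloud(s)
    q=P[mask(s,(105,130,60),(120,255,255))&(P[...,2]>.095)&(P[...,2]<.13)&(P[...,0]>.42)&(P[...,0]<.62)&(P[...,1]>-.09)&(P[...,1]<.06)]
    c=np.linalg.lstsq(np.c_[q[:,:2],np.ones(len(q))],q[:,2],rcond=None)[0]; print(n,len(q),"slope y",c[1],"x",c[0],"z -.08:",c@[.52,-.08,1],"z .05:",c@[.52,.05,1])
    s0=dict(np.load(n+"0.npz"));P0=cloud(s0)
    d=cv2.absdiff(s["color"],s0["color"]).max(-1)
    cv2.imwrite(f"pics/{n}full11.png",s["color"])
E
```

```text
14.1 [ 0.5273 -0.2165  0.2746] [-179.4    1.1  178.6] [ 0.4 -0.3 -0.2]
scene blue 4312 [[0.419, -0.095, 0.097], [0.534, -0.021, 0.105], [0.632, 0.058, 0.11]]
scene tip min z [0.383 0.399 0.402 0.402 0.403 0.403 0.404 0.405]
top blue 3420 [[0.415, -0.093, 0.101], [0.481, -0.049, 0.105], [0.553, 0.004, 0.11]]
top tip min z [0.75  0.751 0.752 0.752 0.752 0.752 0.752 0.753]
scene 3538 slope y -0.0014529347955362648 x -0.000299724926449866 z -.08: 0.10549681463251084 z .05: 0.10530793310909113
top 3077 slope y 0.0012433199953588298 x -0.0009814391300185074 z -.08: 0.10517312262204415 z .05: 0.1053347542214408
```

View pics/scenefull11.png

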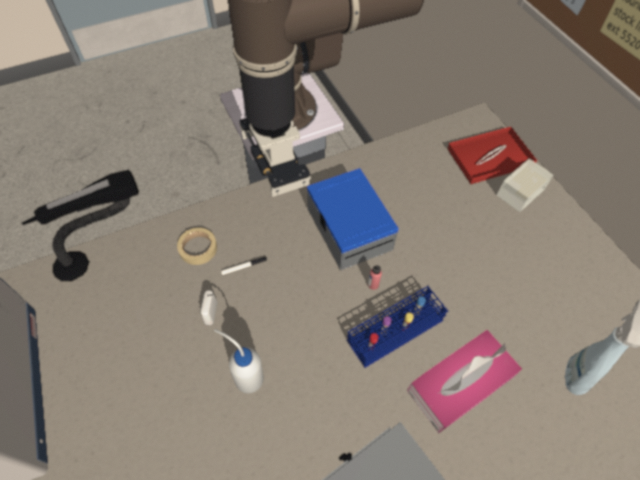

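View pics/topfull11.png

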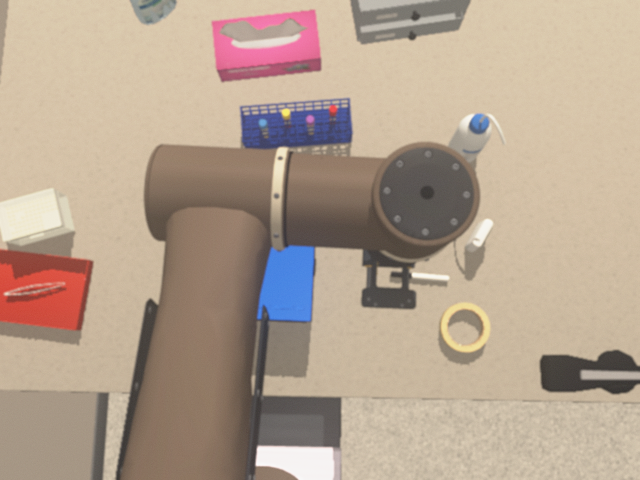

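The lid lies level: its slope measures within 0.0015 rad of zero in both views, and its top is at 105 mm. In the scene view the dropper (376,277), marker (244,265), timer (208,306) and tape (197,245) are where they started. The arm is clear of the case.

```bash
python3 -c "
from plant import order; print(order.close_job())"
```

```text
the job is handed in; nothing more can be done
None
```

I folded the yellow flap flat with the shut fingertips, then pushed the blue lid over and fully shut on top of it. I backed the arm away and handed the job in at about 14 s.

**Last checks:**
- **Flap:** its slope measured about 0.003 rad while the lid was still wide open, about 1.77 rad at the start and not touched until later.
- **Lid:** its slope measured within 0.0015 rad of level in both camera views, with its top at about 105 mm (106 mm expected).
- **Bystanders:** the marker, dropper, timer and tape look unmoved in the scene picture. I judged this by eye rather than measuring it. The vials are hidden under the flap, so I could not check them after it closed.
- **Clearance:** the arm was in free air at the end, with force readings around zero.

**What disagreed or went wrong:**
- **Tool height:** the reported height was about 39 mm lower than the cameras and contact showed. Because of this, my first pass went over the flap without touching it. I corrected for the offset after that.
- **Flap force:** pressing the flap onto its stop briefly gave about 61 N upward at the wrist (about 66 N in total). That is below the 120 N limit, and I released it at once. The lid was pressed with about 12 N.

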